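# Put away the locking forceps: shut ones to the rack, open ones to the wash

### The job

Two pairs of locking forceps lie on the bench. Here a pair that is clean and ready is left ratcheted shut, and a dirty one is left open so that the solvent gets into the joint: lay the shut pair in a free slot of the wire rack, down in the notches of both rails beside the pair already there, and lay the open pair flat on the floor of the wire wash basket. Leave the jaws as you find them, and do not disturb the pair in the rack or the other things on the bench.

Things in the scene. Friction and masses are not known exactly. Their poses are not given: they have to be found in the camera images.
- forceps_1_pivot (a point): Ring-handled steel locking forceps lying flat on the bench, shut or open as its joint says; 8 mm high but for the pivot block (30 long, 22 wide, 11 high), where it is gripped, across y, without moving the jaws. Point: block centre, 5.5 mm above the underside. x: along the block to the jaws (tips at +59, ring ends at -114 mm), y: left, z: up. 0.14 kg.
- forceps_1_jaw (a joint): Angle between the halves, rad. 0 to 0.02: ratcheted shut (jaws and rings together, 69 mm wide over the rings; 0.4 N m forces it). 0.38 to 0.46: open, stiff (0.2 N m). The half without the block turns: its ring swings to the forceps' -y side and then reaches 78 mm from the x axis there (35 mm on the +y side).
- forceps_2_pivot (a point): The other forceps on the bench: same kind, size, point and axes; shut or open as its joint says.
- forceps_2_jaw (a joint): As forceps_1_jaw, for forceps_2.
- forceps_3_pivot (a point): A third forceps of the same kind, shut, already lying in slot 3 of the rack; it stays there.
- rack: Fixed steel wire rack, 258 mm (y) by 130 mm (x), 69 mm high. Origin: centre of underside, z up. Two zig-zag rails of 5 mm wire along y, at x = -42 and +42 mm, each with notches at y = -80, 0, +80 mm: floor 47.5 mm above the bench, 23 mm wide, sloping sides to 39 mm wide at the top, 68.5 mm high.
- rack_slot1 (a point): Slot 1 (y = -80 mm), free. Point: midway between the rails at notch-floor height, where the underside of the pivot block comes to lie; axes of the rack. A shut forceps lies along x, either way round, block between the rails (79 mm apart inside, nothing beneath down to 10 mm above the bench), 20 mm wide at the rails. An open one does not fit.
- rack_slot2 (a point): Slot 2 (y = 0), free; same meaning.
- rack_slot3 (a point): Slot 3 (y = +80 mm), taken by forceps_3.
- basket_floor (a point): Fixed steel wire wash basket. Point: centre of its floor (upper side), 5 mm above the bench, z up. Inside 241 mm along x, 191 mm along y; walls 3 mm thick, rim 39 mm above the bench; a carrying loop outside each x end rises to 51 mm.
- small_toroid: Bystander: small wound toroid with lead ends, 76x70x60 mm; origin at its underside.
- terminal_strip: Bystander: screw terminal strip, 20x102x14 mm; origin at its underside.
- scissors_b: Bystander: black-handled scissors lying flat, 143x67x8 mm; origin at its underside. Not one of the forceps; leave it.
Mind the look-alikes: they are no part of the job. Leave any red look-alike of the part that bears forceps_1_pivot alone.

How it is judged:
By the outcome, as a careful person would: the job done as asked, in the order asked, and still so for the second after the job is handed in, with the robot touching nothing.
It also fails if it takes over 58 s, if anything falls off the work surface, if the arm or the gripper's body presses on something with over 40 N, if the wrist force passes 120 N, or if a joint passes its speed limit or range.

### The arm

A 7-joint arm with a two-finger parallel gripper is mounted at the origin on a cart in front of the work surface, level with it; the furniture and walls round the work are solid. World frame = base frame: x ahead of the robot, y to its left, z up, the work surface at z = 0. Lengths are in m, angles in rad, forces in N, time in s.
With the tool pointing down it reaches from about 0.425 to 0.925 m from the base axis. Payload 6.8 kg.
Tool frame: the origin (TCP) lies at the very end of the fingers, on their centre line; the grasp point (between the pads) lies 19 mm behind it; z points along the fingers, y is the line along which they close (so a half turn about z gives the same grasp; the last joint's range is limited). The gripper opens to 85 mm and grips with 20 to 120 N. Pads are 22 mm wide; open, the fingers measure 114 mm over their backs; the gripper's body (76 mm by 85 mm) begins 54 mm behind the grasp point. The pads swing forward as they close: fully open they stand 13 mm farther back than shut.
Start: joints at [1.235, 0.477, 0.022, 1.555, -0.011, 1.109, -0.083], TCP at [0.152, -0.658, 0.231] pointing down, gripper open.
Joint ranges: [-2.96, 2.96], [-0.34, 2.1], [-1.41, 1.46], [0.24, 2.44], [-1.37, 4.51], [0.17, 1.92], [-2.96, 2.96]. Speed limits (rad/s): [2.39, 2.39, 3.14, 3.14, 3.14, 3.14, 3.14].

### API

Orientations are given as a rotation vector (axis times angle).
In Python, from bench import get_obs, viewer, r gives the robot as it stands. The module is installed in compiled form; this text tells all that it offers.
- The arm moves only by the tool play_rows, never from a script. Its argument "commands" is a list that holds one entry, the list of rows, each a list of 5 numbers: the gripper's target within -1 to 1 (shut at 1, half-way at 0, fully open at -1), then the shift along the tool's x, y, z scaled (see below), then the turn about the tool's z scaled (see below). A call has 1 to 12 rows; each row is the pose to reach, as a shift and turn from the pose commanded when the call began, along the tool's axes at that moment; what a row does not reach only later rows make up. The controller multiplies each number of a shift by 0.2 m and each number of a turn by pi/2 rad. A row lasts 1/12 s, in which the tool goes at most 41.7 mm and 7.16 degrees, less where a joint would pass 70% of its speed; a pose out of reach is approached as far as the arm can. A call with a number of a shift or a turn outside -1 to 1 is refused whole. A call with a gripper value outside its range is refused whole. The fingers move at their own pace and stop on an object; "grip_force" is the grip in N (left out, the last holds). Time passes only in rows, so rows that repeat a pose let the fingers close. It gives the time, the measured TCP pose, the force, the opening and the grip force at its end, in the units of the state.
- get_obs(): the state, without advancing time (a new reading comes with each control period).
- viewer.grab_frame(name): name is "scene" or "top"; returns a dict with "pixels" (420x560x3 uint8, red, green, blue), "fovy" (degrees; the focal length in pixels is half the picture's height over the tangent of half this angle, whatever the lens; pixels are square), "cx", "cy" (the principal point, pixels), "distortion" ([k1, k2, p1, p2, k3] as OpenCV has them; the pictures are not rectified), "world_to_cam" (4x4, takes a point from world to camera coordinates). Camera axes: x right, y up, looking along -z (the intrinsics and any distortion apply to the point x, -y, -z); pixel columns grow to the right and rows downward; lengths in m; the calibration is good to about 2 mm. A picture is of the moment at which its call begins. There is no depth.
- r.hand_in(): hands the job in; it is judged then, once.
Trained networks look in a picture, given as the dict that the camera call returned (one of the last four; its "shot" number tells which), for a name from the list of things; names that differ only in an ending like _2 or _b are one class to them, and where a whole thing is asked for, a point or a joint stands for the part that bears it (a point fixed in the world has none). Each returns a list of dicts, best first, with "score" (0 to 1); they miss things now and then, are a little off and sometimes report something else, mostly with a low value. They report only what shows in the picture. A call takes as long as a camera call. They do not tell look-alikes from the thing itself.
- viewer.trace(picture, thing): "pixels" (420x560 bool, what is visible of it) and "rect" ([left, top, right, bottom] in pixels, round what is visible of it).
The state is a dict: "clock": time; "joints": joint angles; "qvel": joint speeds; "tau": joint torques, N m; "tcp_pos": TCP position; "orientation": TCP orientation; "contact_force": force on the tool from outside, world axes, zero at the start; "moment": the same for the moment, N m; "grip_width": finger opening in m; "gripper_force": force on a finger pad.
Only numpy, scipy, OpenCV 4.12 (cv2) and the standard library are available. Lean on these libraries where they do the work, as an engineer would, in place of code of your own. Each camera call takes 0.05 s, during which the arm holds its last target. There are 200 camera calls.

## Working session

There is one attempt and no reset: what is moved stays moved. The work goes in short steps, Python scripts to look and compute and a tool call to move; the robot and the scene stay as the last step left them, time stands still between calls to the robot, and variables do not carry over. Pictures are saved under pics/ and viewed, at most 13 in all, crops included, and the job is handed in when it is done.

Besides the shell and the picture viewer there is one more tool, called after "Call:" by a JSON object that holds its "api" and its "payload". play_rows: Moves the arm, as the interface text tells. Shifts and turns lie within -1 to 1; 1 stands for 0.2 m of shift or pi/2 rad of turn. Its arguments: {"type":"object","properties":{"commands":{"type":"array","items":{"type":"array","items":{"type":"array","items":{"type":"number","minimum":-1,"maximum":1}}}},"grip_force":{"type":"number"}},"required":["commands"]}

```bash
mkdir -p pics; cat > h.py <<'E'
import numpy as np, cv2
from bench import get_obs, viewer, r
def K(p):
    f=p["pixels"].shape[0]/2/np.tan(np.radians(p["fovy"])/2)
    return np.array([[f,0,p["cx"]],[0,f,p["cy"]],[0,0,1.]])
def toworld(p,uv,z):
    n=cv2.undistortPoints(np.array(uv,float).reshape(-1,1,2),K(p),np.array(p["distortion"],float)).reshape(-1,2)
    T=np.linalg.inv(np.array(p["world_to_cam"])); o=T[:3,3]
    d=np.c_[n[:,0],-n[:,1],-np.ones(len(n))]@T[:3,:3].T
    return o+d*((z-o[2])/d[:,2])[:,None]
def topix(p,X):
    X=np.atleast_2d(X); W=np.array(p["world_to_cam"]); c=X@W[:3,:3].T+W[:3,3]
    c=c*[1,-1,-1]
    return cv2.projectPoints(c,np.zeros(3),np.zeros(3),K(p),np.array(p["distortion"],float))[0].reshape(-1,2)
def save(p,n,crop=None,s=1):
    im=p["pixels"][:,:,::-1]
    if crop: im=im[crop[1]:crop[3],crop[0]:crop[2]]
    cv2.imwrite("pics/"+n,cv2.resize(im,None,fx=s,fy=s,interpolation=cv2.INTER_CUBIC))
E
python3 - <<'E'
from h import *
o=get_obs();print(o)
for n in("top","scene"):
    p=viewer.grab_frame(n);save(p,n+"1.png",None,1.42)
    T=np.linalg.inv(np.array(p["world_to_cam"]));print(n,T[:3,3].round(3),p["fovy"],p["distortion"])
    for t in("forceps_1_pivot","rack","scissors_b","basket_floor","small_toroid","terminal_strip"):
        try:
            print(t,[(round(d["score"],2),d["rect"],toworld(p,[np.argwhere(d["pixels"]).mean(0)[::-1]],0.005)[0].round(3)) for d in viewer.trace(p,t)])
        except Exception as e: print(t,e)
E
```

```text
{'clock': 0.0, 'joints': array([ 1.23492792,  0.47778073,  0.02232233,  1.55647387, -0.01147233,
        1.10931435, -0.08311009]), 'qvel': array([-0.00123744, -0.00147468, -0.00068944, -0.00215265, -0.00039987,
        0.00059898,  0.0007012 ]), 'tau': array([-1.04982093e-03, -5.96454155e+01,  1.60773374e+00, -2.81196588e+01,
        1.24791704e-02,  9.35071061e-03,  4.14354042e-05]), 'tcp_pos': array([ 0.15226708, -0.65697702,  0.23032892]), 'orientation': array([-3.11943438e+00, -3.56859923e-01,  5.68881562e-04]), 'contact_force': array([-0.78879221, -0.63141361,  0.44385397]), 'moment': array([-0.00594012, -0.03267858, -0.0224853 ]), 'gripper_force': 0.0, 'grip_width': 0.08549671797615684}
top [0.392 0.067 1.411] 46.7803129906935 [0.02337198 0.         0.         0.         0.        ]
forceps_1_pivot [(0.63, [290.1, 207.3, 313.0, 265.1], array([0.479, 0.034, 0.005])), (0.55, [176.0, 252.6, 217.7, 299.6], array([0.333, 0.341, 0.005]))]
rack [(0.83, [150.6, 177.1, 245.8, 227.2], array([0.56 , 0.362, 0.005])), (0.46, [298.9, 131.6, 330.8, 183.5], array([ 0.694, -0.006,  0.005])), (
[... 298 characters left out ...]
, 0.14 , 0.005]))]
terminal_strip [(0.59, [254.2, 263.6, 292.0, 274.7], array([0.366, 0.123, 0.005]))]
scene [-0.377  0.651  1.167] 42.89622841287624 [-0.0251395  0.         0.         0.         0.       ]
forceps_1_pivot [(0.65, [190.1, 294.3, 254.9, 326.5], array([0.325, 0.338, 0.005])), (0.6, [269.6, 209.8, 316.9, 244.6], array([0.478, 0.033, 0.005]))]
rack [(0.67, [140.6, 211.4, 242.7, 280.6], array([0.553, 0.316, 0.005]))]
scissors_b [(0.77, [359.3, 210.9, 394.9, 221.1], array([ 0.367, -0.196,  0.005]))]
basket_floor [(0.85, [321.9, 127.1, 406.7, 193.8], array([ 0.583, -0.302,  0.005]))]
small_toroid []
terminal_strip [(0.54, [274.1, 252.1, 304.3, 272.2], array([0.366, 0.121, 0.005]))]
```

View pics/top1.png

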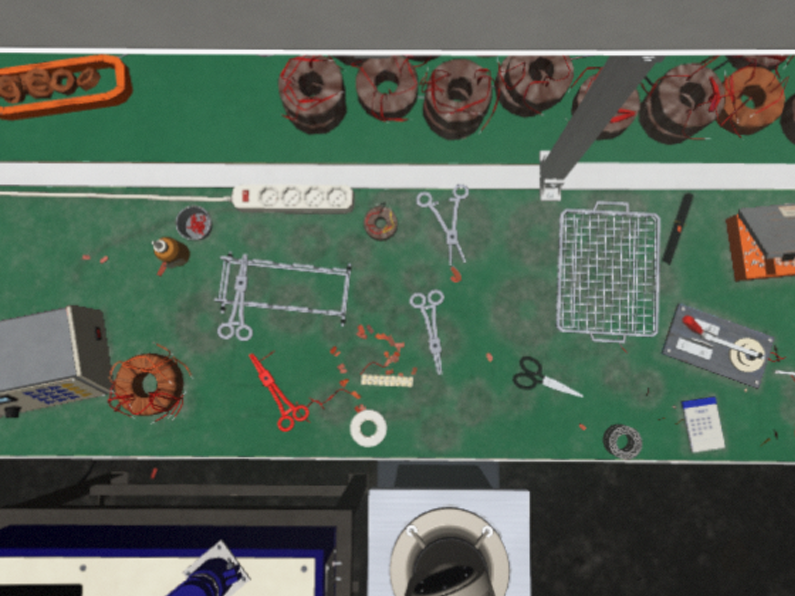

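```bash
python3 - <<'E'
from h import *
p=viewer.grab_frame("top");save(p,"topc.png",(140,120,340,310),4) if 0 else save(p,"topc.png",(145,125,345,305),4)
E
```

```text
(no output)
```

View pics/topc.png

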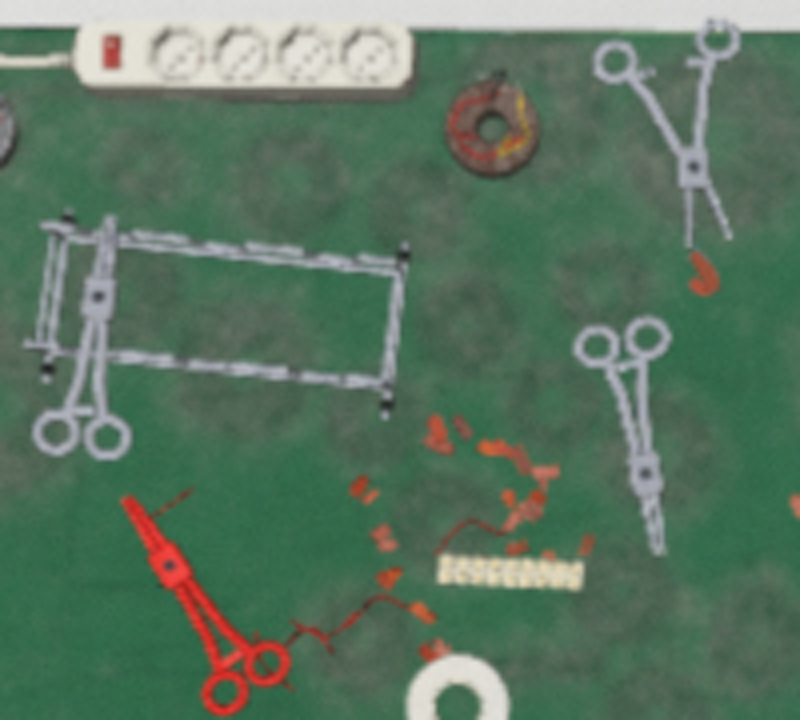

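The crop shows the shut pair with its pivot at about (306,243) native and its jaws toward the robot. The open pair has its pivot at about (318,167), also jaws toward the robot. Forceps 3 is in the rack's left slot with its rings toward the robot. The red pair is a decoy. Next I fit the rack and basket and work out the poses.

```bash
cat > fit.py <<'E'
from h import *
from scipy.optimize import differential_evolution as DE
def edge(p):
    hsv=cv2.cvtColor(p["pixels"],cv2.COLOR_RGB2HSV); 
    m=((hsv[...,1]<70)&(hsv[...,2]>70)).astype(np.float32)
    return cv2.GaussianBlur(m,(0,0),1.0)
def seg(pts,n=30): 
    return np.vstack([np.linspace(a,b,n) for a,b in zip(pts[:-1],pts[1:])])
rail=[]
prof=[(-.129,.066)]
for c in(-.08,0,.08): prof+=[(c-.0195,.066),(c-.0125,.045),(c+.0125,.045),(c+.0195,.066)]
prof+=[(.129,.066)]
for x in(-.042,.042): rail.append(seg([np.array([x,y,z]) for y,z in prof],20))
rack=np.vstack(rail)
bx,by=.122,.097
bask=seg([np.array([sx*bx,sy*by,.038]) for sx,sy in((1,1),(1,-1),(-1,-1),(-1,1),(1,1))],60)
def place(P,q):
    c,s=np.cos(q[2]),np.sin(q[2]); return P@np.array([[c,s,0],[-s,c,0],[0,0,1]])+[q[0],q[1],0]
def fit(P,b,cams):
    def cost(q):
        return -sum(cv2.remap(e,topix(p,place(P,q)).astype(np.float32).reshape(-1,1,2),None,cv2.INTER_LINEAR).mean() for p,e in cams)
    res=DE(cost,b,seed=1,maxiter=80,popsize=20,tol=1e-6); return res.x,res.fun
E
python3 - <<'E'
from fit import *
p=viewer.grab_frame("top");s=viewer.grab_frame("scene")
print("fpix->world")
def w(u,v,z): return toworld(p,[[145+u/4-.375,125+v/4-.375]],z)[0]
for nm,pv,tp,ra,rb in(("shut",(645,473),(658,550),(597,346),(648,337)),("open",(692,167),(689,245),(614,62),(717,40))):
    P=w(*pv,.011);T=w(*tp,.004);A=w(*ra,.004);B=w(*rb,.004)
    print(nm,P.round(4),"tip",(T-P).round(3),np.linalg.norm((T-P)[:2]),"rings",(A-P).round(3),(B-P).round(3),"yaw tip",np.degrees(np.arctan2(*(T-P)[1::-1])),"yaw ringmid",np.degrees(np.arctan2(*(P-(A+B)/2)[1::-1])))
C=[(p,edge(p)),(s,edge(s))]
bR=[(.48,.62),(.25,.42),(-.3,.3)];bB=[(.53,.65),(-.4,-.25),(-.2,.2)]
import copy
im={}
for n,P,b in(("rack",rack,bR),("basket",bask,bB)):
    for cams in([C[0]],[C[1]],C):
        q,f=fit(P,b,cams);print(n,q.round(4),round(f,3))
    for k,(c,_) in zip("ps",C):
        for u,v in topix(c,place(P,q))*1: im.setdefault(k,[]).append((u,v,n))
for c,k in((p,"p"),(s,"s")):
    I=cv2.resize(c["pixels"][:,:,::-1],None,fx=3,fy=3,interpolation=cv2.INTER_CUBIC)
    for u,v,_ in im[k]: cv2.circle(I,(int(3*u+1),int(3*v+1)),0,(0,0,255),-1)
    if k=="p": a=I[390:740,440:790];b2=I[420:730,1150:1420]
    else: a=I[600:900,390:760]
out=np.zeros((660,740,3),np.uint8)
a1=cv2.resize(a,(370,300));out[:300,:370]=a1
I=cv2.resize(p["pixels"][:,:,::-1],None,fx=3,fy=3)
for u,v,_ in im["p"]: cv2.circle(I,(int(3*u+1),int(3*v+1)),0,(0,0,255),-1)
t=I[500:740,440:770];out[300:540,:330]=t
t=I[420:730,1150:1420];out[:310,380:650]=t
cv2.imwrite("pics/fit.png",out[:600])
E
```

```text
fpix->world
shut [0.4377 0.0276 0.011 ] tip [-0.055 -0.01  -0.007] 0.05578850046988199 rings [ 0.092  0.035 -0.007] [ 0.099 -0.002 -0.007] yaw tip -170.01774526073598 yaw ringmid -170.2683269808139
open [ 0.6612 -0.0062  0.011 ] tip [-0.057  0.002 -0.007] 0.056627441999812365 rings [ 0.08   0.057 -0.007] [ 0.097 -0.019 -0.007] yaw tip 178.14744115243516 yaw ringmid -167.72328244412356
rack [ 0.5505  0.3287 -0.1008] -0.97
rack [0.5263 0.3    0.2327] -0.895
rack [ 0.5508  0.3324 -0.1013] -1.912
basket [ 0.65   -0.2725 -0.1219] -0.952
basket [ 0.6369 -0.2545 -0.1351] -0.996
basket [ 0.6413 -0.2639 -0.1998] -1.933
```

View pics/fit.png

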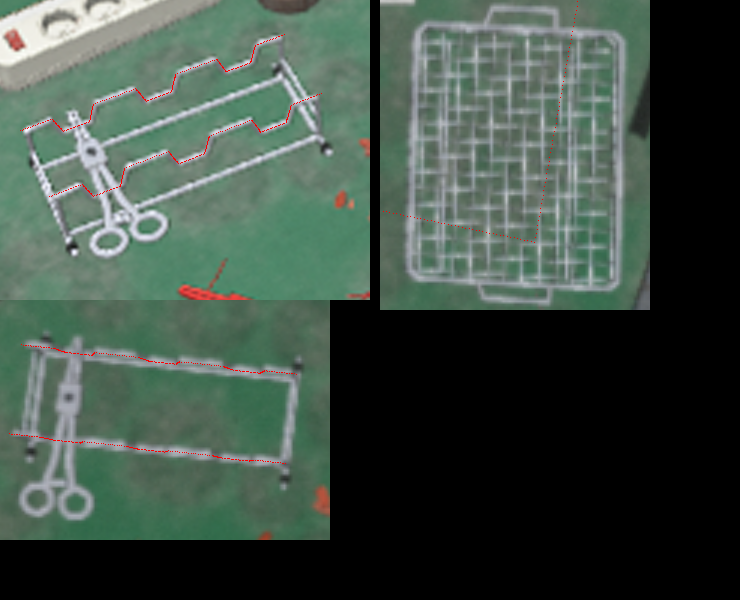

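The rack fit follows both rails closely. The basket fit failed, so I use its picked rim corners, and check the rack fit against forceps 3.

```bash
python3 - <<'E'
from fit import *
p=viewer.grab_frame("top")
def pk(u,v,z): return toworld(p,[[(1150+u)/3-.33,(420+v)/3-.33]],z)[0]
c=np.array([pk(*a,.038) for a in((38,24),(240,38),(30,276),(237,288))])
print(c.round(4),c.mean(0),[np.linalg.norm(c[i]-c[j]).round(4) for i,j in((0,1),(2,3),(0,2),(1,3))])
d=(c[0]+c[1]-c[2]-c[3]);e=(c[0]+c[2]-c[1]-c[3]);print(np.degrees([np.arctan2(d[1],d[0]),np.arctan2(-e[0],e[1])]))
f3=toworld(p,[[145+97/4-.375,125+296/4-.375]],.0585)[0]
for q in([.5505,.3287,-.1008],[.5508,.3324,-.1013]):
    y=q[2];dd=f3[:2]-q[:2];print(f3,"in rack",[dd@[np.cos(y),np.sin(y)],dd@[-np.sin(y),np.cos(y)]])
s=viewer.grab_frame("scene")
g=[d for d in viewer.trace(s,"forceps_1_pivot")]
print([(round(d["score"],2),d["rect"]) for d in g])
save(s,"sc.png",(150,130,350,270),4)
E
```

```text
[[ 0.7115 -0.2289  0.038 ]
 [ 0.6985 -0.4205  0.038 ]
 [ 0.47   -0.2172  0.038 ]
 [ 0.46   -0.41    0.038 ]] [ 0.58502174 -0.31916743  0.038     ] [np.float64(0.1921), np.float64(0.1931), np.float64(0.2418), np.float64(0.2387)]
[-2.65137898 -3.42186003]
[0.55793583 0.41408959 0.0585    ] in rack [np.float64(-0.0011946146533427524), np.float64(0.08570441106445861)]
[0.55793583 0.41408959 0.0585    ] in rack [np.float64(-0.0011617594719399065), np.float64(0.08199243289085445)]
[(0.87, [268.7, 206.6, 316.3, 244.4]), (0.83, [188.7, 293.3, 255.2, 326.1])]
```

View pics/sc.png

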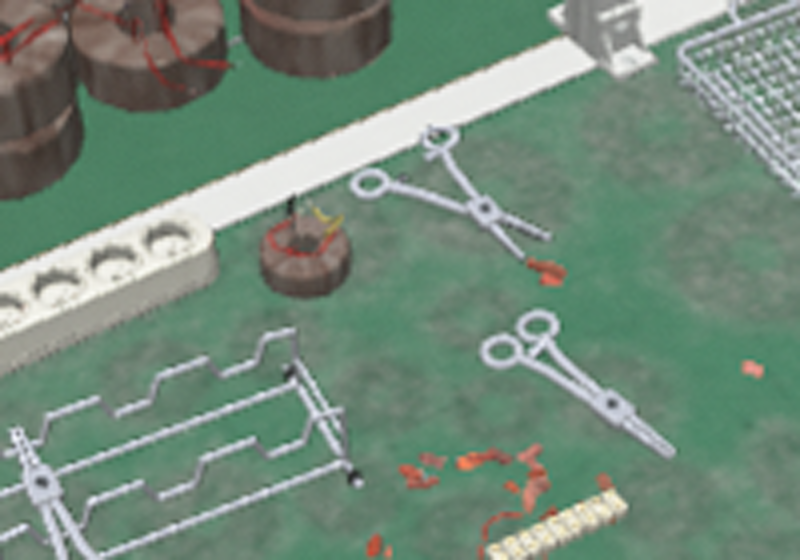

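```bash
cat > plan.py <<'E'
import sys
from h import *
from scipy.spatial.transform import Rotation as R
def plan(*wps):
    """wps: x,y,z,heading of tool y (deg)"""
    o=get_obs(); Rm=R.from_rotvec(o["orientation"]).as_matrix(); t=o["tcp_pos"]
    h0=np.degrees(np.arctan2(Rm[1,1],Rm[0,1]))
    print("tcp",t.round(4),"hy",h0.round(2),"tilt",np.degrees(np.arccos(-Rm[2,2])).round(2),"w",round(o["grip_width"],4),"F",o["contact_force"].round(1),"clk",round(o["clock"],2))
    for x,y,z,h in wps:
        d=Rm.T@(np.array([x,y,z])-t)
        dh=(h-h0+180)%360-180
        print((x,y,z,h),"row",(d/.2).round(4),"turn",round(-dh/90,4))
E
python3 - <<'E'
from plan import *
s=viewer.grab_frame("scene")
print(toworld(s,[[150+613/4-.375,130+402/4-.375],[150+485/4-.375,130+208/4-.375]],.011))
plan((.33,-.48,.23,-77),(.43,-.25,.2,-80),(.4377,.0276,.12,-80.1))
E
```

```text
[[ 0.43758678  0.02466279  0.011     ]
 [ 0.65968921 -0.00878108  0.011     ]]
tcp [ 0.1524 -0.6576  0.2313] hy -76.95 tilt 0.0 w 0.0853 F [1.  0.4 0.5] clk 1.05
(0.33, -0.48, 0.23, -77) row [ 1.0655 -0.6646  0.0066] turn 0.0005
(0.43, -0.25, 0.2, -80) row [ 1.8122 -1.672   0.1566] turn 0.0338
(0.4377, 0.0276, 0.12, -80.1) row [ 2.163  -3.0155  0.5566] turn 0.035
```

Call:
{"api": "play_rows", "payload": {"commands": [[[-0.2,1,-0.7,0,0],[-0.2,1,-0.7,0,0],[-0.2,1,-0.7,0,0],[-0.2,1,-0.7,0,0],[-0.2,1,-0.7,0,0],[-0.2,1,-0.7,0,0],[-0.2,1,-0.7,0,0]]], "grip_force": 40}}

```text
clock: 1.63
tcp_pos: [0.3228, -0.4693, 0.2316]
orientation: [-3.117, -0.375, -0.006]
contact_force: [0.5, 0.7, 0.5]
grip_width: 0.0511
gripper_force: 0.0
```

Call:
{"api": "play_rows", "payload": {"commands": [[[-0.2,0.8,-1,0.1,0.035],[-0.2,0.8,-1,0.1,0.035],[-0.2,0.8,-1,0.1,0.035],[-0.2,0.8,-1,0.1,0.035],[-0.2,0.8,-1,0.1,0.035],[-0.2,0.8,-1,0.1,0.035],[-0.2,0.8,-1,0.1,0.035],[-0.2,0.8,-1,0.1,0.035]]]}}

```text
clock: 2.3
tcp_pos: [0.428, -0.242, 0.2114]
orientation: [-3.128, -0.281, -0.001]
contact_force: [0.2, -0.7, 0.3]
grip_width: 0.0513
gripper_force: 0.0
```

```bash
python3 - <<'E'
from plan import *
plan((.4377,.026,.12,-80.1),(.4377,.026,.06,-80.1))
E
```

```text
tcp [ 0.428  -0.242   0.2114] hy -79.72 tilt 0.06 w 0.0513 F [ 0.2 -0.7  0.3] clk 2.3
(0.4377, 0.026, 0.12, -80.1) row [ 0.2867 -1.3094  0.4581] turn 0.0042
(0.4377, 0.026, 0.06, -80.1) row [ 0.2864 -1.3092  0.7581] turn 0.0042
```

Call:
{"api": "play_rows", "payload": {"commands": [[[-0.2,0.2,-1,0.3,0.005],[-0.2,0.2,-1,0.3,0.005],[-0.2,0.2,-1,0.3,0.005],[-0.2,0.2,-1,0.3,0.005],[-0.2,0.2,-1,0.3,0.005],[-0.2,0.2,-1,0.3,0.005],[-0.2,0.2,-1,0.3,0.005]]]}}

```text
clock: 2.88
tcp_pos: [0.4312, -0.0403, 0.1509]
orientation: [-3.13, -0.264, 0.001]
contact_force: [0.4, -0.5, 0.4]
grip_width: 0.0514
gripper_force: 0.0
```

Call:
{"api": "play_rows", "payload": {"commands": [[[-0.2,0.09,-0.31,0.5,0],[-0.2,0.09,-0.31,0.5,0],[-0.2,0.09,-0.31,0.5,0],[-0.2,0.09,-0.31,0.5,0],[-0.2,0.09,-0.31,0.5,0],[-0.2,0.09,-0.31,0.5,0]]]}}

```text
clock: 3.38
tcp_pos: [0.4398, 0.0205, 0.0519]
orientation: [3.13, 0.254, 0.001]
contact_force: [-0.3, -0.4, -0.3]
grip_width: 0.0515
gripper_force: 0.0
```

```bash
python3 - <<'E'
from plan import *
plan((.4377,.026,.03,-80.1),(.4377,.026,.002,-80.1))
s=viewer.grab_frame("scene")
T=get_obs()["tcp_pos"]
print(topix(s,[T,[.4377,.026,.011]]))
save(s,"g1.png",(240,170,360,260),6)
E
```

```text
tcp [0.4398 0.0205 0.0519] hy -80.72 tilt 0.08 w 0.0515 F [-0.3 -0.4 -0.3] clk 3.38
(0.4377, 0.026, 0.03, -80.1) row [-0.0061 -0.0287  0.1093] turn -0.0069
(0.4377, 0.026, 0.002, -80.1) row [-0.0061 -0.0289  0.2493] turn -0.0069
[[304.05166105 219.29699666]
 [302.4737988  230.29055492]]
```

View pics/g1.png

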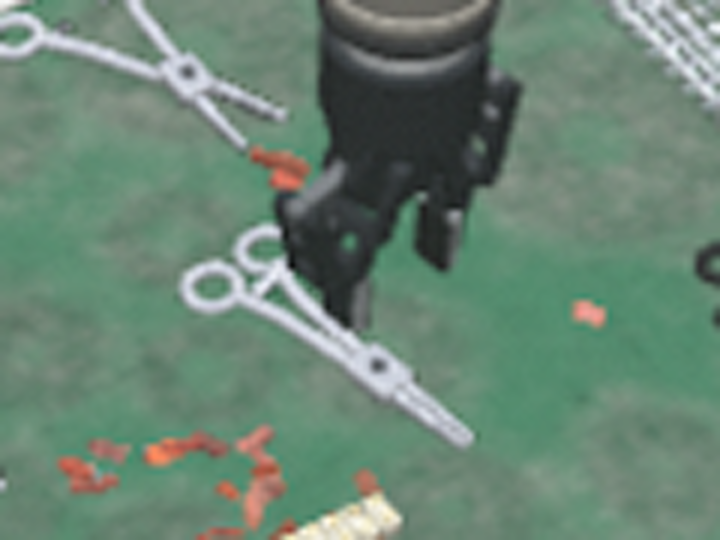

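The fingers straddle the shut pair's block, which shows at (380,365) in the crop. I'll go down and grip.

Call:
{"api": "play_rows", "payload": {"commands": [[[-0.2,-0.006,-0.029,0.15,-0.006],[-0.2,-0.006,-0.029,0.2,-0.006],[-0.2,-0.006,-0.029,0.245,-0.006],[-0.2,-0.006,-0.029,0.245,-0.006],[-0.2,-0.006,-0.029,0.245,-0.006]]]}}

```text
clock: 3.85
tcp_pos: [0.437, 0.0278, 0.0027]
orientation: [3.129, 0.272, -0.0]
contact_force: [0.4, 0.5, -0.4]
grip_width: 0.0508
gripper_force: 0.0
```

Call:
{"api": "play_rows", "payload": {"commands": [[[1,0,0,0,0],[1,0,0,0,0],[1,0,0,0,0],[1,0,0,0,0],[1,0,0,0,0],[1,0,0,0,0]]], "grip_force": 50}}

```text
clock: 4.35
tcp_pos: [0.4375, 0.0284, 0.0033]
orientation: [3.129, 0.274, 0.002]
contact_force: [-1.5, -0.3, 7.2]
grip_width: 0.0203
gripper_force: 48.9
```

Call:
{"api": "play_rows", "payload": {"commands": [[[1,0,0,-0.1,0],[1,0,0,-0.3,0],[1,0,0,-0.5,0],[1,0,0,-0.7,0],[1,0,0,-0.7,0],[1,0,0,-0.7,0]]]}}

```text
clock: 4.85
tcp_pos: [0.4385, 0.0284, 0.1448]
orientation: [3.129, 0.273, 0.009]
contact_force: [-0.7, -0.2, -2.4]
grip_width: 0.0201
gripper_force: 49.8
```

```bash
python3 - <<'E'
from plan import *
s=viewer.grab_frame("scene")
save(s,"g2.png",(230,120,370,240),5.5)
a=np.radians(-5.8);n=(.551,.334)
plan((*n,.15,-95.8),(*n,.06,-95.8))
E
```

```text
tcp [0.4369 0.0282 0.143 ] hy -80.03 tilt 0.11 w 0.0205 F [-0.2  0.  -1.9] clk 4.9
(0.551, 0.334, 0.15, -95.8) row [ 0.8264 -1.4073 -0.0347] turn 0.1752
(0.551, 0.334, 0.06, -95.8) row [ 0.8256 -1.4077  0.4153] turn 0.1752
```

View pics/g2.png

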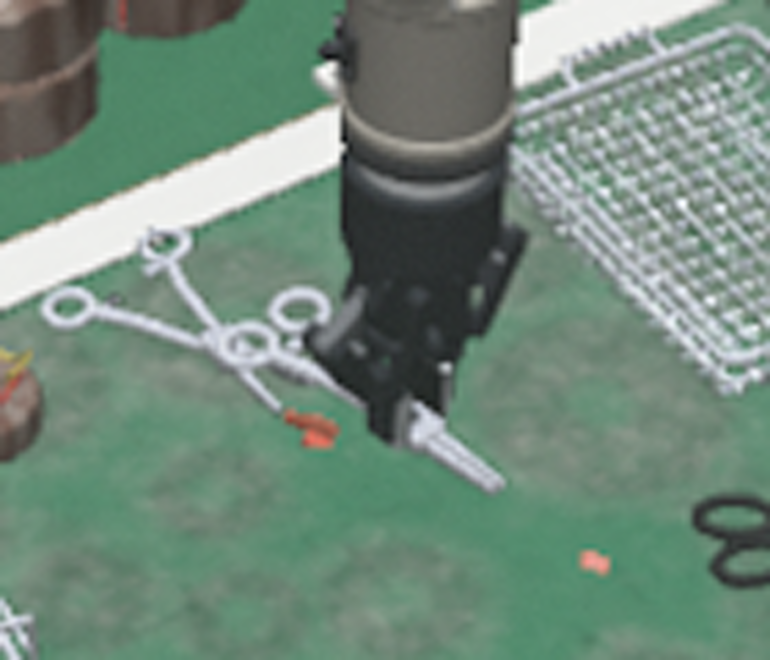

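```bash
python3 - <<'E'
from plan import *
s=viewer.grab_frame("scene");p=viewer.grab_frame("top")
t=get_obs()["tcp_pos"]
def f(c):
    w=toworld(s,[c],.143)[0]-t
    a=np.radians(-170.03); return [w[:2]@[np.cos(a),np.sin(a)],w[:2]@[-np.sin(a),np.cos(a)]]
for c in((500,488),(300,308),(247,342)): print(f([230+c[0]/5.5-.4,120+c[1]/5.5-.4]))
# expected projection
E
```

```text
[np.float64(0.05535977745886936), np.float64(0.00627213850483326)]
[np.float64(-0.10338142094338304), np.float64(0.02459887644564029)]
[np.float64(-0.10342379377431482), np.float64(-0.012641552822206605)]
```

Call:
{"api": "play_rows", "payload": {"commands": [[[1,0.4,-0.7,0,0.09],[1,0.4,-0.7,0,0.09],[1,0.4,-0.7,0,0.09],[1,0.4,-0.7,0,0.09],[1,0.4,-0.7,0,0.09],[1,0.4,-0.7,0,0.09]]]}}

```text
clock: 5.5
tcp_pos: [0.4903, 0.1832, 0.1403]
orientation: [-3.14, -0.06, 0.005]
contact_force: [-0.0, -1.0, -1.4]
grip_width: 0.0201
gripper_force: 49.8
```

```bash
python3 - <<'E'
from plan import *
n=(.551,.335)
plan((*n,.11,-95.8))
E
```

```text
tcp [0.4903 0.1832 0.1403] hy -87.81 tilt 0.2 w 0.0201 F [-0.  -1.  -1.4] clk 5.5
(0.551, 0.335, 0.11, -95.8) row [ 0.333  -0.7469  0.1511] turn 0.0888
```

Call:
{"api": "play_rows", "payload": {"commands": [[[1,0.333,-0.747,0.1,0.088],[1,0.333,-0.747,0.15,0.088],[1,0.333,-0.747,0.15,0.088],[1,0.333,-0.747,0.15,0.088],[1,0.333,-0.747,0.15,0.088],[1,0.333,-0.747,0.15,0.088],[1,0.333,-0.747,0.15,0.088]]]}}

```text
clock: 6.08
tcp_pos: [0.5521, 0.3295, 0.1103]
orientation: [3.134, -0.166, -0.004]
contact_force: [-0.3, -0.1, -1.0]
grip_width: 0.0206
gripper_force: 49.9
```

```bash
python3 - <<'E'
from plan import *
plan((.551,.335,.051,-95.8))
s=viewer.grab_frame("scene");p=viewer.grab_frame("top")
a=cv2.resize(s["pixels"][190:290,135:265],(780,600),interpolation=cv2.INTER_CUBIC)[:,:,::-1]
b=cv2.resize(p["pixels"][160:260,150:270],(540,450),interpolation=cv2.INTER_CUBIC)[:,:,::-1]
out=np.zeros((600,800,3),np.uint8)
a=cv2.resize(a,(430,331)); b=cv2.resize(b,(370,308)); out[:331,:430]=a; out[:308,430:]=b
cv2.imwrite("pics/r1.png",out[:335])
E
```

```text
tcp [0.5521 0.3295 0.1103] hy -96.07 tilt 0.25 w 0.0206 F [-0.3 -0.1 -1. ] clk 6.08
(0.551, 0.335, 0.051, -95.8) row [-0.0078 -0.028   0.2964] turn -0.003
```

View pics/r1.png

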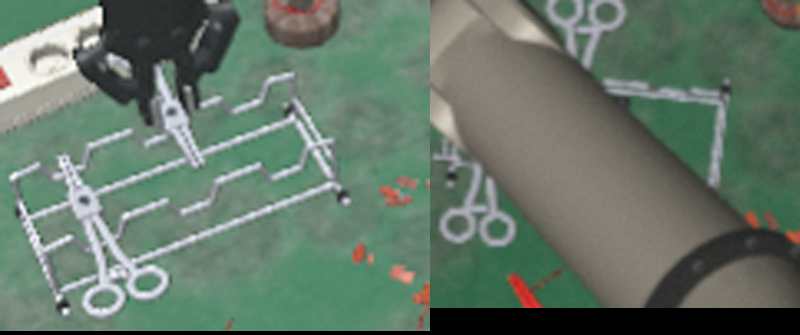

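```bash
python3 - <<'E'
from fit import *
s=viewer.grab_frame("scene")
m=rack[(rack[:,0]<0)|(np.abs(rack[:,1])>.05)]
q,f=fit(m,[(.53,.57),(.315,.355),(-.14,-.07)],[(s,edge(s))]);print(q,f)
t=get_obs()["tcp_pos"]
for c,z in(((198,162),.111),((172,112),.118)):
    w=toworld(s,[[135+c[0]/3.308-.35,190+c[1]/3.308-.35]],z)[0]
    y=q[2];d=w[:2]-q[:2];print(w,"rack",d@[np.cos(y),np.sin(y)],d@[-np.sin(y),np.cos(y)])
d=t[:2]-q[:2];print("tcp",d@[np.cos(y),np.sin(y)],d@[-np.sin(y),np.cos(y)])
c=topix(s,place(np.array([[-.042,.08,.0515],[.042,.08,.0515],[-.059,.08,.0515],[-.042,-.08,.0515]]),q));print(c)
E
```

```text
[ 0.5509453   0.33277833 -0.10168276] -0.9358131289482117
[0.49736787 0.3316582  0.111     ] rack -0.05318699110379845 -0.006552865236242403
[0.55015952 0.32700361 0.118     ] rack -0.00019555116355668932 -0.005824654996688082
tcp 0.0024755627545817557 -0.0033458031067199415
[[164.80093495 261.88449402]
 [154.63398063 240.36949699]
 [166.95158755 266.43191542]
 [220.49914452 240.67211319]]
```

Call:
{"api": "play_rows", "payload": {"commands": [[[1,-0.006,-0.03,0,-0.003],[1,-0.006,-0.03,0.1,-0.003],[1,-0.006,-0.03,0.2,-0.003],[1,-0.006,-0.03,0.23,-0.003],[1,-0.006,-0.03,0.26,-0.003],[1,-0.006,-0.03,0.28,-0.003],[1,-0.006,-0.03,0.28,-0.003]]]}}

```text
clock: 6.82
tcp_pos: [0.5524, 0.3377, 0.0562]
orientation: [3.137, -0.158, -0.0]
contact_force: [0.1, 0.0, -0.9]
grip_width: 0.0201
gripper_force: 49.9
```

```bash
python3 - <<'E'
from plan import *
plan((.551,.3355,.051,-95.8))
s=viewer.grab_frame("scene")
save(s,"r2.png",(135,190,265,290),6)
E
```

```text
tcp [0.5524 0.3377 0.0562] hy -95.77 tilt 0.01 w 0.0201 F [ 0.1  0.  -0.9] clk 6.82
(0.551, 0.3355, 0.051, -95.8) row [-0.0059  0.0116  0.026 ] turn 0.0003
```

View pics/r2.png

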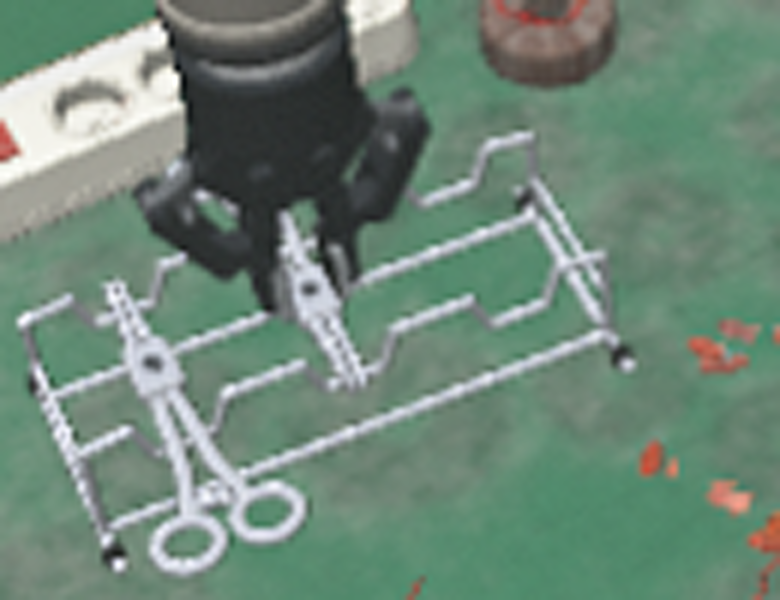

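The jaws lie between the slopes of slot 2's near notch. I'll lower the last 5 mm and release.

Call:
{"api": "play_rows", "payload": {"commands": [[[1,0,0.008,0.01,0],[1,0,0.008,0.02,0],[1,0,0.008,0.026,0],[1,0,0.008,0.026,0],[1,0,0.008,0.026,0]]]}}

```text
clock: 7.28
tcp_pos: [0.5523, 0.3363, 0.0512]
orientation: [-3.138, 0.158, -0.0]
contact_force: [1.0, 0.5, -1.2]
grip_width: 0.02
gripper_force: 49.9
```

Call:
{"api": "play_rows", "payload": {"commands": [[[0.6,0,0,0,0],[0.4,0,0,0,0],[0.2,0,0,0,0],[0.2,0,0,0,0],[0.2,0,0,0,0],[0.2,0,0,0,0]]]}}

```text
clock: 7.78
tcp_pos: [0.5523, 0.3363, 0.0512]
orientation: [-3.137, 0.158, -0.0]
contact_force: [-0.3, 0.5, -0.1]
grip_width: 0.0343
gripper_force: 0.0
```

Call:
{"api": "play_rows", "payload": {"commands": [[[0.2,0,0,-0.05,0],[0.2,0,0,-0.15,0],[0.2,0,0,-0.3,0],[0.2,0,0,-0.5,0],[0.2,0,0,-0.6,0],[0.2,0,0,-0.6,0]]]}}

```text
clock: 8.28
tcp_pos: [0.5549, 0.3386, 0.178]
orientation: [-3.131, 0.158, -0.013]
contact_force: [0.6, 0.5, 0.2]
grip_width: 0.034
gripper_force: 0.0
```

```bash
python3 - <<'E'
from plan import *
plan((.6605,-.0075,.15,-91.0))
E
```

```text
tcp [0.5549 0.3386 0.178 ] hy -95.76 tilt 0.59 w 0.034 F [0.6 0.5 0.2] clk 8.28
(0.6605, -0.0075, 0.15, -91.0) row [0.6981 1.6696 0.1342] turn -0.0529
```

Call:
{"api": "play_rows", "payload": {"commands": [[[-0.2,0.3,0.85,0,-0.03],[-0.2,0.3,0.85,0,-0.03],[-0.2,0.3,0.85,0,-0.03],[-0.2,0.3,0.85,0,-0.03],[-0.2,0.3,0.85,0,-0.03],[-0.2,0.3,0.85,0,-0.03],[-0.2,0.3,0.85,0,-0.03]]]}}

```text
clock: 8.87
tcp_pos: [0.5949, 0.1602, 0.1712]
orientation: [-3.14, 0.088, 0.0]
contact_force: [0.6, 0.8, 0.1]
grip_width: 0.0508
gripper_force: 0.0
```

```bash
python3 - <<'E'
from plan import *
plan((.6605,-.0075,.08,-91.0))
p=viewer.grab_frame("top");s=viewer.grab_frame("scene")
a=cv2.resize(s["pixels"][180:280,135:275],(400,286),interpolation=cv2.INTER_CUBIC)[:,:,::-1]
b=cv2.resize(p["pixels"][120:220,150:290],(400,286),interpolation=cv2.INTER_CUBIC)[:,:,::-1]
c=cv2.resize(s["pixels"][150:230,220:320],(358,286),interpolation=cv2.INTER_CUBIC)[:,:,::-1]
d=cv2.resize(p["pixels"][120:200,270:370],(358,286),interpolation=cv2.INTER_CUBIC)[:,:,::-1]
cv2.imwrite("pics/r3.png",np.vstack([np.hstack([a,b]),np.hstack([c,d,np.zeros((286,84,3),np.uint8)])]))
E
```

```text
tcp [0.5949 0.1602 0.1712] hy -93.19 tilt 0.01 w 0.0508 F [0.6 0.8 0.1] clk 8.87
(0.6605, -0.0075, 0.08, -91.0) row [0.3741 0.8188 0.4557] turn -0.0244
```

View pics/r3.png

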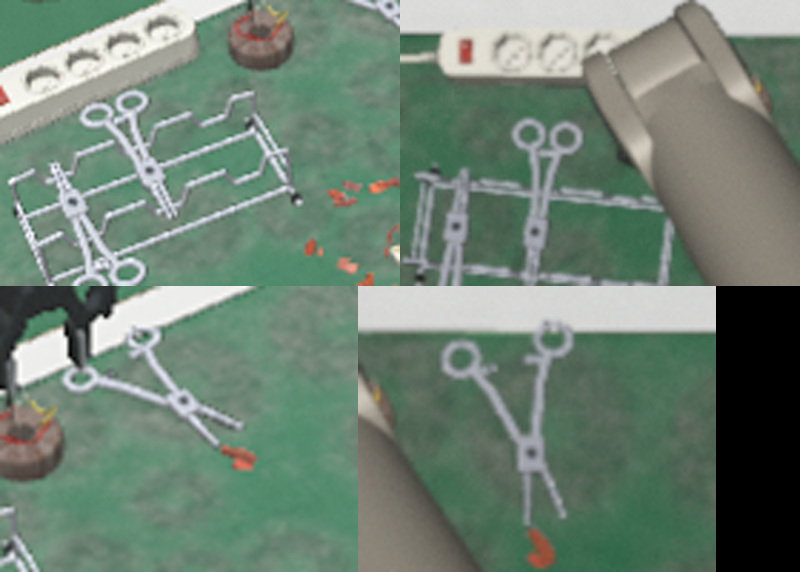

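The shut pair lies down in both notches of slot 2, and the open pair hasn't moved. I'll go to it now.

Call:
{"api": "play_rows", "payload": {"commands": [[[-0.2,0.376,0.814,0.2,-0.024],[-0.2,0.376,0.814,0.4,-0.024],[-0.2,0.376,0.814,0.5,-0.024],[-0.2,0.376,0.814,0.6,-0.024],[-0.2,0.376,0.814,0.6,-0.024],[-0.2,0.376,0.814,0.6,-0.024],[-0.2,0.376,0.814,0.6,-0.024],[-0.2,0.376,0.814,0.6,-0.024]]]}}

```text
clock: 9.63
tcp_pos: [0.6611, -0.003, 0.051]
orientation: [-3.14, 0.022, 0.001]
contact_force: [-0.8, 1.0, 1.3]
grip_width: 0.0512
gripper_force: 0.0
```

```bash
python3 - <<'E'
from plan import *
plan((.661,-.0065,.003,-91.0))
E
```

```text
tcp [ 0.6611 -0.003   0.051 ] hy -90.79 tilt 0.11 w 0.0512 F [-0.8  1.   1.3] clk 9.63
(0.661, -0.0065, 0.003, -91.0) row [-1.000e-04  1.820e-02  2.399e-01] turn 0.0023
```

Call:
{"api": "play_rows", "payload": {"commands": [[[-0.2,0,0.015,0.1,0.002],[-0.2,0,0.015,0.2,0.002],[-0.2,0,0.015,0.24,0.002],[-0.2,0,0.015,0.24,0.002],[-0.2,0,0.015,0.24,0.002]]]}}

```text
clock: 10.05
tcp_pos: [0.6617, -0.0061, 0.0044]
orientation: [-3.14, 0.026, -0.002]
contact_force: [0.7, -0.3, 1.0]
grip_width: 0.0512
gripper_force: 0.0
```

Call:
{"api": "play_rows", "payload": {"commands": [[[1,0,0,0,0],[1,0,0,0,0],[1,0,0,0,0],[1,0,0,0,0],[1,0,0,0,0],[1,0,0,0,0]]]}}

```text
clock: 10.55
tcp_pos: [0.6624, -0.0079, 0.0049]
orientation: [-3.141, 0.029, -0.004]
contact_force: [-0.6, 0.9, 5.6]
grip_width: 0.0202
gripper_force: 49.4
```

Call:
{"api": "play_rows", "payload": {"commands": [[[1,0,0,-0.1,0],[1,0,0,-0.3,0],[1,0,0,-0.5,0],[1,0,0,-0.7,0],[1,0,0,-0.7,0],[1,0,0,-0.7,0]]]}}

```text
clock: 11.05
tcp_pos: [0.6633, -0.0084, 0.1468]
orientation: [-3.141, 0.03, -0.01]
contact_force: [-0.2, -0.1, -2.1]
grip_width: 0.0206
gripper_force: 49.3
```

```bash
python3 - <<'E'
from plan import *
c=np.array([.585,-.319]);a=np.radians(-3)
t=c+np.array([[np.cos(a),-np.sin(a)],[np.sin(a),np.cos(a)]])@[-.0275,-.0215]
print(t);plan((*t.round(4),.15,-93.),(*t.round(4),.01,-93))
s=viewer.grab_frame("scene");save(s,"o1.png",(220,110,360,230),5)
E
```

```text
[ 0.55641246 -0.3390313 ]
tcp [ 0.6633 -0.0084  0.1468] hy -91.1 tilt 0.37 w 0.0206 F [-0.2 -0.1 -2.1] clk 11.05
(np.float64(0.5564), np.float64(-0.339), 0.15, -93.0) row [-0.5023  1.6628 -0.0197] turn 0.0211
(np.float64(0.5564), np.float64(-0.339), 0.01, -93) row [-0.5069  1.663   0.6803] turn 0.0211
```

View pics/o1.png

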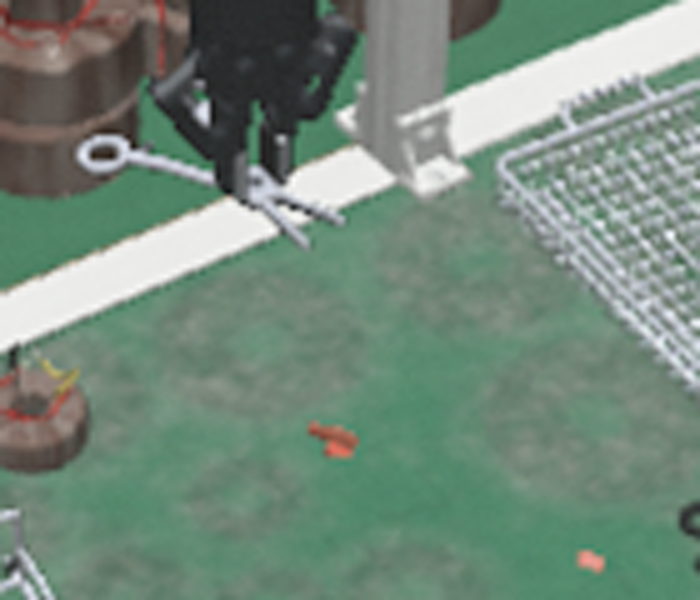

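The open pair is held with its jaws still open. A post stands beside the direct path, so I pull back in x first.

Call:
{"api": "play_rows", "payload": {"commands": [[[1,-0.5,0,0,0.02],[1,-0.5,0,0,0.02],[1,-0.5,0,0,0.02],[1,-0.5,0.2,0,0.02],[1,-0.5,0.4,0,0.02],[1,-0.5,0.6,0,0.02],[1,-0.5,0.7,0,0.02],[1,-0.5,0.7,0,0.02],[1,-0.5,0.7,0,0.02]]]}}

```text
clock: 11.85
tcp_pos: [0.5569, -0.1482, 0.1413]
orientation: [-3.14, 0.085, 0.005]
contact_force: [-0.5, 0.3, -1.8]
grip_width: 0.0197
gripper_force: 49.4
```

```bash
python3 - <<'E'
from plan import *
plan((.5564,-.339,.12,-93.))
E
```

```text
tcp [ 0.5569 -0.1482  0.1413] hy -93.09 tilt 0.2 w 0.0197 F [-0.5  0.3 -1.8] clk 11.85
(0.5564, -0.339, 0.12, -93.0) row [0.0491 0.9526 0.106 ] turn -0.001
```

Call:
{"api": "play_rows", "payload": {"commands": [[[1,0.05,0.95,0,0],[1,0.05,0.95,0,0],[1,0.05,0.95,0,0],[1,0.05,0.95,0,0],[1,0.05,0.95,0.1,0],[1,0.05,0.95,0.1,0],[1,0.05,0.95,0.1,0],[1,0.05,0.95,0.1,0]]]}}

```text
clock: 12.52
tcp_pos: [0.5595, -0.3339, 0.1221]
orientation: [-3.138, 0.074, 0.002]
contact_force: [0.3, 0.6, -1.1]
grip_width: 0.0204
gripper_force: 49.4
```

```bash
python3 - <<'E'
from plan import *
plan((.5564,-.339,.012,-93.),(.5564,-.339,.0098,-93.))
p=viewer.grab_frame("top");s=viewer.grab_frame("scene")
a=cv2.resize(s["pixels"][110:210,300:430],(400,308),interpolation=cv2.INTER_CUBIC)[:,:,::-1]
b=cv2.resize(p["pixels"][135:245,370:470],(364,400),interpolation=cv2.INTER_CUBIC)[:,:,::-1]
o=np.zeros((400,764,3),np.uint8);o[:308,:400]=a;o[:,400:]=b
cv2.imwrite("pics/b1.png",o)
E
```

```text
tcp [ 0.5595 -0.3339  0.1221] hy -92.72 tilt 0.16 w 0.0204 F [ 0.3  0.6 -1.1] clk 12.52
(0.5564, -0.339, 0.012, -93.0) row [-0.0135  0.0275  0.5503] turn 0.0031
(0.5564, -0.339, 0.0098, -93.0) row [-0.0135  0.0276  0.5613] turn 0.0031
```

View pics/b1.png

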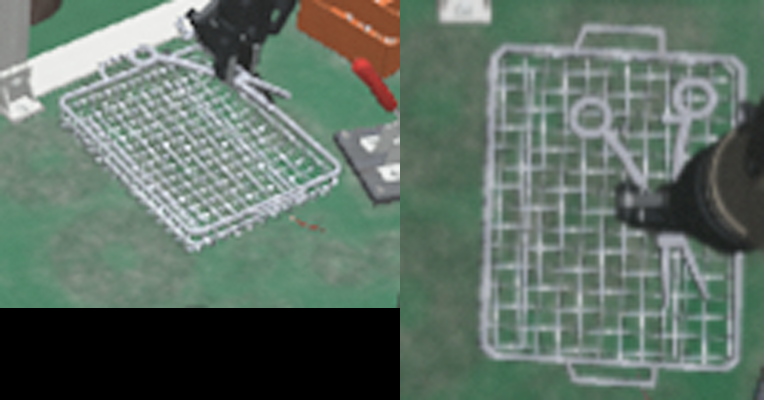

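The open pair is over the basket, inside the rim once corrected for its height. I'll lower it.

Call:
{"api": "play_rows", "payload": {"commands": [[[1,-0.012,0.015,0.15,0.002],[1,-0.012,0.015,0.3,0.002],[1,-0.012,0.015,0.42,0.002],[1,-0.012,0.015,0.48,0.002],[1,-0.012,0.015,0.52,0.002],[1,-0.012,0.015,0.545,0.002],[1,-0.012,0.015,0.555,0.002],[1,-0.012,0.015,0.555,0.002]]]}}

```text
clock: 13.28
tcp_pos: [0.5574, -0.3397, 0.013]
orientation: [3.14, -0.083, 0.002]
contact_force: [-0.6, -0.5, -1.9]
grip_width: 0.0202
gripper_force: 49.4
```

Call:
{"api": "play_rows", "payload": {"commands": [[[1,0,0,0.008,0],[1,0,0,0.014,0],[1,0,0,0.014,0],[1,0,0,0.014,0]]]}}

```text
clock: 13.62
tcp_pos: [0.557, -0.3401, 0.01]
orientation: [3.14, -0.084, 0.002]
contact_force: [-0.4, -0.4, 1.0]
grip_width: 0.0202
gripper_force: 49.6
```

Call:
{"api": "play_rows", "payload": {"commands": [[[0.6,0,0,0,0],[0.4,0,0,0,0],[0.2,0,0,0,0],[0.0,0,0,0,0],[0.0,0,0,0,0],[0.0,0,0,0,0]]]}}

```text
clock: 14.12
tcp_pos: [0.5565, -0.3397, 0.0093]
orientation: [-3.14, 0.084, 0.0]
contact_force: [0.3, 0.3, 0.6]
grip_width: 0.042
gripper_force: 0.0
```

Call:
{"api": "play_rows", "payload": {"commands": [[[0,0,0,-0.05,0],[0,0,0,-0.2,0],[0,0,0,-0.4,0],[0,0,0,-0.6,0],[0,0,0,-0.8,0],[0,0,0,-0.8,0]]]}}

```text
clock: 14.62
tcp_pos: [0.5612, -0.3418, 0.1795]
orientation: [3.134, -0.084, 0.021]
contact_force: [1.5, 0.0, 0.3]
grip_width: 0.0426
gripper_force: 0.0
```

Call:
{"api": "play_rows", "payload": {"commands": [[[0,-0.4,0.7,0,0],[0,-0.4,0.7,0,0],[0,-0.4,0.7,0,0],[0,-0.4,0.7,0,0],[0,-0.4,0.7,0,0],[0,-0.4,0.7,0,0]]]}}

```text
clock: 15.12
tcp_pos: [0.4664, -0.4784, 0.1696]
orientation: [3.139, -0.093, -0.001]
contact_force: [1.0, 1.4, -0.6]
grip_width: 0.0426
gripper_force: 0.0
```

```bash
python3 - <<'E'
from plan import *
plan((.5564,-.339,.012,-93.))
p=viewer.grab_frame("top");s=viewer.grab_frame("scene")
a=cv2.resize(s["pixels"][100:290,135:430],(435,280),interpolation=cv2.INTER_CUBIC)[:,:,::-1]
b=cv2.resize(p["pixels"][135:245,370:470],(364,400),interpolation=cv2.INTER_CUBIC)[:,:,::-1]
c=cv2.resize(p["pixels"][160:290,150:350],(435,280),interpolation=cv2.INTER_CUBIC)[:,:,::-1]
o=np.zeros((560,799,3),np.uint8);o[:280,:435]=a;o[280:,:435]=c;o[:400,435:]=b
cv2.imwrite("pics/end.png",o)
E
```

```text
tcp [ 0.4664 -0.4784  0.1696] hy -93.4 tilt 0.09 w 0.0426 F [ 1.   1.4 -0.6] clk 15.12
(0.5564, -0.339, 0.012, -93.0) row [ 0.4083 -0.7234  0.7868] turn -0.0045
```

View pics/end.png

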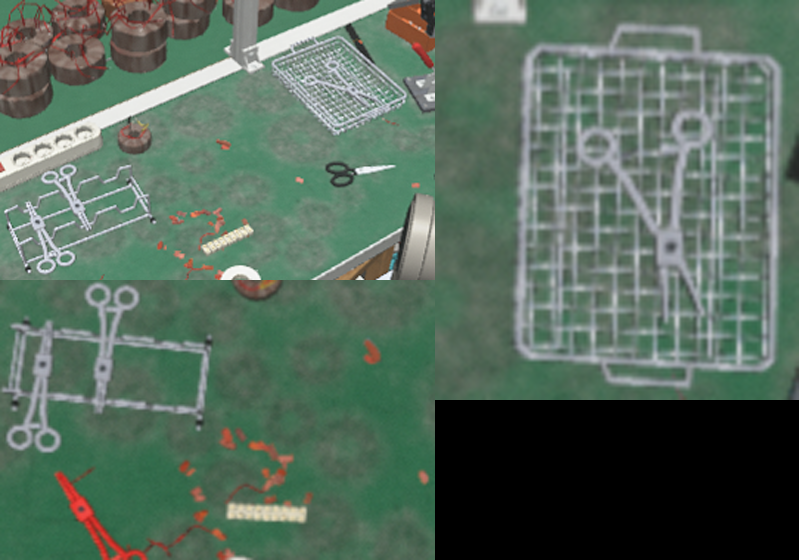

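The picture shows the open pair flat inside the basket with its pivot at (670,247) and its jaws still open. The shut pair lies in the rack's middle slot, and nothing else has moved.

```bash
python3 -c "
from bench import r
print(r.hand_in())"
```

```text
the job is handed in; nothing more can be done
None
```

Job handed in at about 15 s on the robot clock: the shut forceps lie in slot 2 of the rack and the open pair lies flat in the wash basket with its jaws unchanged, and the last pictures showed nothing else disturbed.

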